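Level the dresser tray with a wedge

TASK

The blue enamel tray rocks down at one corner. Take the wooden wedge that lies on the dresser, bring it, thin end first, under the worn foot of that low corner, and ease it in gently until the bubble of the level in the tray sits centred between its two lines. Leave the wedge there bearing the corner; do not touch the tray, shove it along or disturb the other things.

Things in the scene. Friction and masses are not known exactly. Their poses are not given: they have to be found in the camera images.
- tray: blue enamel tray, white lip, 240 mm square, about 2 kg loaded, loose, rim 44 mm above the dresser when level. Origin under its middle at dresser height; pan underside 20 mm above. x axis: diagonal from the low corner (tip x = -170 mm) to the opposite corner; z up. It rocks about two full feet at the side corners (x = 0, y = +-134 mm). Under the low tip about 9 mm are free at the start.
- low_corner (a point): point on the pan's underside (20 mm above the tray origin, at tray x = -134 mm, y = 0; tray axes) straight above the worn black domed foot (dome radius 18 mm), which stands on the dresser at the start with 2 to 3 N on it. A shim of 3 to 13 mm must come under this foot to centre the bubble; how much cannot be seen beforehand.
- bubble (a joint): white bubble (10 mm long, 16 mm wide) in the level's green window, in m: 0 = centred between the two black lines, + = towards the tray's +x corner (low corner still low), - = lifted too far. 0.5 m per rad: about 0.75 mm per mm of wedge pushed under the foot. Stops at +-12 mm; starts at about +12 mm. Settles in about a second.
- wedge_grip (a point): grip block of the wooden wedge, at mid-height (18 mm above the underside). Block 30 mm long (x), 28 mm wide (y), 36 mm high. Axes of the wedge: x towards the thin end, z up. Wedge 140 x 28 mm, 70 g: block at the thick end, a 20 mm flat 19 mm high, then a 90 mm slope down to 1 mm at the thin edge, which lies 125 mm ahead (+x) of this point.
- wedge_tip (a point): middle of the wedge's thin edge, on its underside; same axes as wedge_grip.
- compact: closed round chrome compact mirror, 72 mm across, 16 mm high, in the tray; origin under its middle. Leave alone.
- earring_stand: clear acrylic earring stand, 35 x 80 mm, 66 mm high, in the tray's far half; origin under its middle. Leave alone.
- dish: terracotta dish 100 mm across, 26 mm high, with a steel watch in it, on the dresser; origin under its middle. Leave alone.
- hairbrush: wooden hairbrush about 210 x 62 mm, 30 mm high, bristles down, head to its +x, on the dresser; origin under its middle. Leave alone.
- level_top (a point): point over the middle of the level's window: dark steel level 110 x 36 x 24 mm, seated in the tray along the x diagonal, middle at tray x = -60 mm, 50 mm above the tray origin (tray axes). Black lines 14 mm apart. The tray floor is bowed, so the level stands up to 0.034 rad off the tray's own axes, either way: the tray's measured tilt does not tell when the bubble is centred.
Mind the look-alikes: they are no part of the job. Of the things like the part that bears wedge_grip, leave any that is orange or yellow; of the rest the smaller one is meant.

How it is judged (in metres and radians):
On the way:
1. the wedge bears the low corner, which is not yet level (bubble still more than 4 mm to the high side) (contact force between wedge and tray above 0.5 N and value of joint bubble above 0.004 m), for 0.1 s.
At the end, for the whole second after the job is handed in: the bubble rests within 2 mm of centred; the wedge lies flat on the dresser under the worn foot of the low corner (its thin edge past the foot by up to 84 mm, within 25 mm of the tray's diagonal), pressed by the tray with more than 0.5 N; the tray is at rest (value of joint bubble between -0.002 and 0.002 m and contact force between wedge and tray above 0.5 N and y of wedge_tip in the frame of tray between -0.025 and 0.025 m and x of wedge_tip in the frame of tray between -0.134 and -0.05 m and angle between wedge_grip's own z axis and vertical below 0.05 rad and linear speed of tray below 0.01 m/s); the robot touches nothing.
It fails at once if the wedge is forced: more than 12 N between wedge and tray (contact force between wedge and tray above 12 N).
It fails at once if the tray is shoved more than 12 mm (distance of tray from where it was at the start of the episode above 0.012 m).
It fails at once if the robot touches the tray (contact force between any of the fingers, the arm and tray above 1 N).
It fails at once if another thing is moved more than 20 mm (distance of any of compact, earring_stand, dish, hairbrush from where it was at the start of the episode above 0.02 m).
It also fails if it takes over 54 s, if anything falls off the work surface, if the arm or the gripper's body presses on something with over 40 N, if the wrist force passes 120 N, or if a joint passes its speed limit or range.

ROBOT

A 6-joint arm with a two-finger parallel gripper is mounted at the origin on the work surface. World frame = base frame: x ahead of the robot, y to its left, z up, the work surface at z = 0. Lengths are in m, angles in degrees, forces in N, time in s.
With the tool pointing down it reaches from about 0.375 to 0.75 m from the base axis. Payload 9 kg.
Tool frame: the origin (TCP) lies where the fingers leave the gripper's body, on its centre line; the fingertips stand 73 mm ahead of it and the grasp point (between the pads) lies 54 mm ahead of it (robot.tip_reach is the distance from the TCP to the fingertips, in m); z points along the fingers, y is the direction in which the jaws open and shut (so a half turn about z gives the same grasp; the last joint's range is limited). The gripper opens to 85 mm and grips with 20 to 120 N. Pads are 22 mm wide; open, the fingers measure 114 mm over their backs; the gripper's body (76 mm by 85 mm) begins 54 mm behind the grasp point. The pads swing forward as they close: fully open they stand 13 mm farther back than shut.
Start: joints at [64.418, 5.964, 5.575, 89.605, 0, 77.527], TCP at [0.136, 0.584, 0.304] pointing down, gripper open.
Joint ranges: [-171.21, 171.21], [-48.23, 106.86], [-62.78, 66.21], [-105.2, 120.99], [-86.42, 89.51], [-180, 180]. Speed limits (degrees/s): [127.2, 127.2, 147.25, 180, 180, 180].

INTERFACE

Orientations are given as [roll, pitch, yaw] about the fixed x, y, z axes, in that order (R = Rz(yaw) Ry(pitch) Rx(roll)).
In Python, from plant import robot gives the robot as it stands. Calls block until the motion is done:
- robot.move_pose(position, orientation): joint-space move of the TCP to a pose.
- robot.line_to(position, vel=0.15, rotation=None, guard=None): straight line of the TCP; rotation=None keeps the orientation; vel is the mean speed in m/s. With guard (N) it stops when the force on the tool has changed by that much, and returns True; else False.
- robot.goto_joints(angles): joint-space move.
- robot.set_gripper(opening): finger opening in m; the grip force is fixed at half the most; returns when the fingers have stopped.
- robot.pause(seconds).
- robot.ik(position, orientation): joint angles nearest the present ones, or None.
- robot.observe(): the state.
- robot.grab_frame(name): name is "side" or "top"; returns the picture (420x560x3 uint8, blue, green, red); there is no depth.
- robot.get_calibration(name): a dict with "vertical_fov" (degrees; the focal length in pixels is half the picture's height over the tangent of half this angle, whatever the lens; pixels are square), "cx", "cy" (the principal point, pixels), "rvec" (rotation vector, rad) and "tvec" (3), from world to camera coordinates, as OpenCV has them. Camera axes: x right, y down, z forward; pixel columns grow to the right and rows downward; lengths in m; the calibration is good to about 2 mm. A picture is of the moment at which its call begins. get_calibration takes no time and is no camera call.
A pose or a line that the arm cannot do raises robot.IKError and nothing moves.
- robot.job_done(): hands the job in, once; it reports no verdict.
The state is a dict: "time": time; "q": joint angles; "qvel": joint speeds; "joint_torque": joint torques, N m; "tool_pos": TCP position; "tcp_rot": TCP orientation; "ft_force": force on the tool from outside, world axes, zero at the start; "torque": the same for the moment, N m; "gripper_width": finger opening in m.
Only numpy, scipy, OpenCV 4.12 (cv2) and the standard library are available. Lean on these libraries where they do the work, as an engineer would, in place of code of your own. Each camera call takes 0.05 s, during which the arm holds its last target. There are 200 camera calls.

## Working session

There is one attempt and no reset: what is moved stays moved. The work goes in short steps, each a Python script; the robot and the scene stay as the last script left them, time stands still between calls to the robot, and variables do not carry over. Pictures are saved under pics/ and viewed, about 8 in all and at most 12, crops included, and the job is handed in when it is done.

```bash
mkdir -p pics; ls; cat > h.py <<'E'
import numpy as np, cv2
from plant import robot
def cam(n):
    c=robot.get_calibration(n); f=210/np.tan(np.radians(c["vertical_fov"])/2)
    R=cv2.Rodrigues(np.array(c["rvec"],float))[0]; t=np.array(c["tvec"],float).ravel()
    K=np.array([[f,0,c["cx"]],[0,f,c["cy"]],[0,0,1]]); return K,R,t
def ray(n,uv,z):
    K,R,t=cam(n); o=-R.T@t; uv=np.atleast_2d(uv).astype(float)
    d=(R.T@np.linalg.inv(K)@np.c_[uv,np.ones(len(uv))].T).T
    return o+d*((z-o[2])/d[:,2])[:,None]
def proj(n,p):
    K,R,t=cam(n); q=(K@(R@np.atleast_2d(p).T+t[:,None])).T; return q[:,:2]/q[:,2:]
def shot(n,name):
    im=robot.grab_frame(n); cv2.imwrite(f"pics/{name}.png",im); return im
E
python3 - <<'E'
from h import *
for n in("top","side"):
    shot(n,n+"0"); K,R,t=cam(n); print(n,K[0,0],-R.T@t,R[2])
    print(robot.get_calibration(n))
print(robot.observe())
E
```

```text
pics
top 518.9351640109394 [ 0.20126058 -0.08314146  1.47778396] [ 0.21758098 -0.00137559 -0.9760413 ]
{'vertical_fov': 44.063880328837776, 'cx': 282.3054632979121, 'cy': 214.85609587548316, 'rvec': array([ 2.12863259, -2.08540233,  0.23583445]), 'tvec': array([-0.0957519 ,  0.51610817,  1.39847334])}
side 509.69527156900057 [ 0.38899904 -1.06787497  1.0582607 ] [ 0.08994342  0.71397406 -0.6943711 ]
{'vertical_fov': 44.784388455064075, 'cx': 273.4519146222109, 'cy': 207.30352077391004, 'rvec': array([ 2.33417217, -0.15204135,  0.05983923]), 'tvec': array([-0.51912947,  0.06209558,  1.46227277])}
{'time': 0.1, 'q': array([6.44164462e+01, 5.99507100e+00, 5.53019807e+00, 8.96056117e+01,
       1.80020050e-04, 7.75266285e+01]), 'qvel': array([-0.01517743,  0.01170632,  0.22067825,  0.03357695, -0.042763  ,
        0.11689739]), 'joint_torque': array([ 6.03769746e-03, -5.58212221e+01,  5.04716957e+01,  1.31801105e-02,
       -2.27560281e-04,  2.27164975e-05]), 'tool_pos': array([0.13598516, 0.58415408, 0.30318868]), 'tcp_rot': array([-1.79931218e+02, -1.53994619e-02,  1.66889808e+02]), 'ft_force': array([-0.40941965, -0.82611938,  0.1993305 ]), 'torque': array([-0.0012271 , -0.02264727,  0.04216751]), 'gripper_width': 0.08531901481330734}
```

View pics/top0.png

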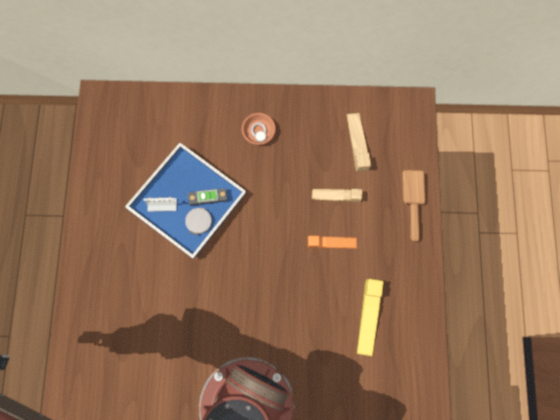

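View pics/side0.png

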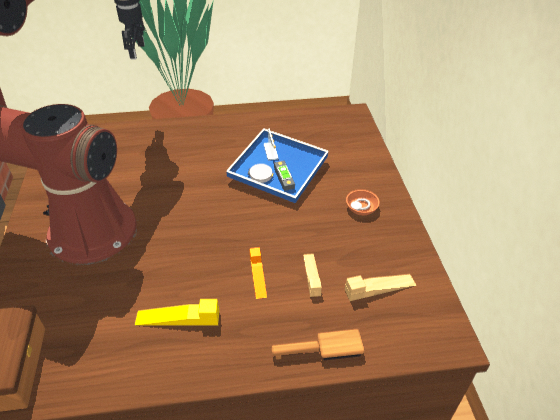

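Candidates (top view): pale wood wedge (337,195), larger pale wood wedge (358,140), orange (332,242) and yellow (370,317). The first is meant: pale wood, smaller, about 50 px = 137 mm, block at right (356,195), thin end left. The low corner is the tray's right one (245,191), next to the level. Check this in one close crop.

```bash
python3 - <<'E'
from h import *
im=cv2.imread("pics/top0.png"); s=cv2.imread("pics/side0.png")
a=cv2.resize(im[140:260,120:380],None,fx=3,fy=3,interpolation=cv2.INTER_CUBIC)
b=cv2.resize(s[120:210,220:336],None,fx=4,fy=4,interpolation=cv2.INTER_CUBIC)
c=cv2.resize(im[180:215,180:240],(480,240),interpolation=cv2.INTER_CUBIC)[:,:340]
o=np.zeros((600,800,3),np.uint8); o[:360,:780]=a; 
o[360:600,:340]=c; b=cv2.resize(s[150:200,260:320],(288,240),interpolation=cv2.INTER_CUBIC); o[360:,350:638]=b
cv2.imwrite("pics/c0.png",o)
hsv=cv2.cvtColor(im,cv2.COLOR_BGR2HSV)
for p in[(337,195),(358,140),(356,195),(332,242),(20,20),(300,300)]: print(p,hsv[p[1],p[0]])
print(ray("top",[[312,195],[362,195],[348,113],[370,170]],0.01))
# wedge contours
for n,I in(("top",im),("side",s)):
    h=cv2.cvtColor(I,cv2.COLOR_BGR2HSV)
    m=cv2.inRange(h,(10,50,150),(32,190,255)); 
    for q in cv2.findContours(m,cv2.RETR_EXTERNAL,cv2.CHAIN_APPROX_NONE)[0]:
        if 150<cv2.contourArea(q)<2000: print(n,cv2.contourArea(q),cv2.minAreaRect(q),cv2.boundingRect(q))
    m=cv2.inRange(h,(100,120,60),(125,255,255)); print("blue",cv2.boundingRect(m))
E
```

```text
(337, 195) [ 18  81 255]
(358, 140) [ 18  83 242]
(356, 195) [ 18  82 245]
(332, 242) [ 13 156 251]
(20, 20) [ 23  37 186]
(300, 300) [ 12 130 143]
[[ 0.58976796 -0.17083149  0.01      ]
 [ 0.59290085 -0.31712694  0.01      ]
 [ 0.84910822 -0.27812029  0.01      ]
 [ 0.66985918 -0.34184245  0.01      ]]
top 1059.0 ((162.29458618164062, 387.1633605957031), (20.288360595703125, 65.3594741821289), 4.864514350891113) (150, 354, 25, 66)
top 258.5 ((55.12247085571289, 384.46405029296875), (7.347704887390137, 67.17224884033203), 5.440331935882568) (49, 351, 11, 68)
top 617.0 ((168.15892028808594, 273.2391357421875), (19.61629867553711, 77.71937561035156), 2.4195094108581543) (157, 234, 23, 79)
top 613.0 ((331.6499938964844, 238.9499969482422), (51.335174560546875, 19.76422691345215), 2.12109637260437) (306, 229, 52, 21)
top 1038.0 ((412.0, 204.0), (74.0, 24.0), 90.0) (400, 167, 25, 75)
top 187.0 ((162.1779022216797, 165.69508361816406), (29.141193389892578, 104.23466491699219), 27.838083267211914) (125, 113, 64, 93)
top 562.5 ((257.5, 128.0), (32.0, 33.0), 90.0) (241, 112, 34, 33)
top 856.0 ((357.5000305175781, 138.5), (63.62240982055664, 17.59069061279297), 80.53767395019531) (346, 106, 25, 66)
blue (131, 148, 109, 104)
side 297.5 ((463.0, 407.0), (24.0, 24.0), 90.0) (451, 395, 25, 25)
side 1036.5 ((11.5, 347.5), (79.0, 23.0), 90.0) (0, 308, 24, 80)
side 1132.0 ((25.5, 221.5), (43.0, 47.0), 90.0) (2, 200, 48, 44)
side 583.5 ((53.2908935546875, 180.2926025390625), (30.107929229736328, 80.4190444946289), 84.05313110351562) (12, 168, 83, 32)
blue (227, 131, 101, 72)
```

View pics/c0.png

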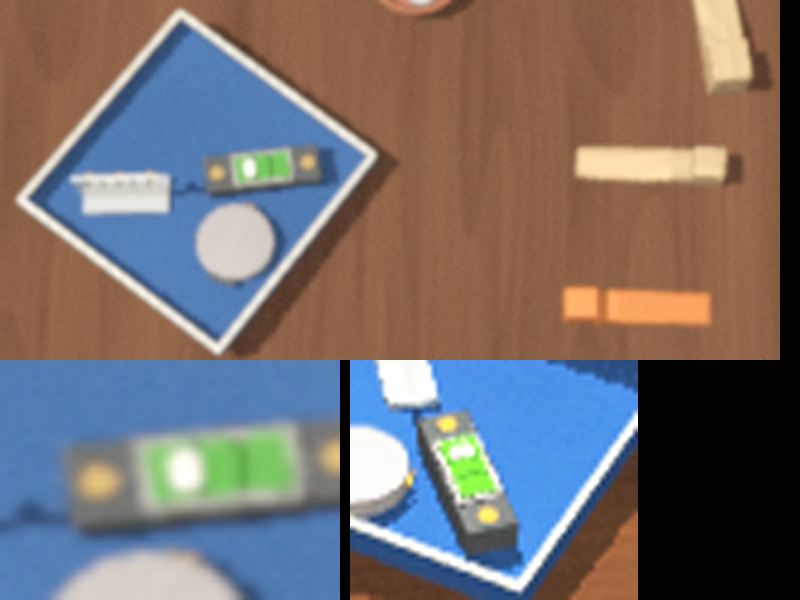

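The crop confirms it. The chosen wedge has its block at right and its thin end towards the tray. The bubble is at the left, which is the high side. Next: measure the wedge and tray.

```bash
python3 - <<'E'
from h import *
def big(I,lo,hi,roi):
    x0,y0,x1,y1=roi; h=cv2.cvtColor(I,cv2.COLOR_BGR2HSV)[y0:y1,x0:x1]
    m=cv2.inRange(h,lo,hi); c=max(cv2.findContours(m,cv2.RETR_EXTERNAL,cv2.CHAIN_APPROX_NONE)[0],key=cv2.contourArea)
    return c.reshape(-1,2)+[x0,y0]
im=cv2.imread("pics/top0.png"); s=cv2.imread("pics/side0.png")
for n,I,roi in(("top",im,(300,180,378,212)),("side",s,(295,245,330,302))):
    c=big(I,(10,30,170),(35,125,255),roi); print(n,"wedge",cv2.boundingRect(c),cv2.minAreaRect(c))
    if n=="top":
        for u in range(c[:,0].min(),c[:,0].max()+1,3):
            v=c[c[:,0]==u][:,1]; print(u,v.min(),v.max(),end="; ")
        print()
    else:
        for v0 in range(c[:,1].min(),c[:,1].max()+1,3):
            v=c[c[:,1]==v0][:,0]; print(v0,v.min(),v.max(),end="; ")
        print()
for n,I,roi in(("top",im,(110,130,260,270)),("side",s,(215,115,340,215))):
    x0,y0,x1,y1=roi; h=cv2.cvtColor(I,cv2.COLOR_BGR2HSV)[y0:y1,x0:x1]
    m=cv2.inRange(h,(100,90,40),(125,255,255))|cv2.inRange(h,(0,0,150),(180,75,255))
    m=cv2.morphologyEx(m,cv2.MORPH_OPEN,np.ones((2,2),np.uint8))
    c=max(cv2.findContours(m,cv2.RETR_EXTERNAL,cv2.CHAIN_APPROX_NONE)[0],key=cv2.contourArea)
    hull=cv2.convexHull(c); q=cv2.approxPolyDP(hull,5,True).reshape(-1,2)+[x0,y0]; print(n,q.tolist())
    print(ray(n,q,.044).round(4))
E
```

```text
top wedge (311, 188, 52, 13) ((336.5, 194.0), (12.0, 51.0), 90.0)
311 195 196; 314 189 198; 317 189 199; 320 189 199; 323 189 199; 326 188 200; 329 189 200; 332 189 200; 335 189 200; 338 189 200; 341 189 200; 344 189 199; 347 189 200; 350 189 200; 353 188 199; 356 188 199; 359 189 199; 362 190 190; 
side wedge (304, 254, 17, 34) ((311.3529357910156, 270.91180419921875), (34.92512893676758, 11.399174690246582), 75.96376037597656)
254 307 312; 257 304 313; 260 304 314; 263 305 315; 266 305 315; 269 306 316; 272 307 317; 275 307 317; 278 308 319; 281 308 319; 284 310 320; 287 311 319; 
top [[179, 144], [246, 192], [194, 258], [126, 208]]
[[0.7261 0.2202 0.044 ]
 [0.5856 0.0199 0.044 ]
 [0.393  0.1575 0.044 ]
 [0.5314 0.3581 0.044 ]]
side [[264, 129], [328, 151], [296, 203], [228, 176]]
[[ 0.5377  0.3605  0.044 ]
 [ 0.7289  0.2119  0.044 ]
 [ 0.5873 -0.0158  0.044 ]
 [ 0.4001  0.1303  0.044 ]]
```

```bash
python3 - <<'E'
from h import *
print("block top far/rear, near?",ray("top",[[362.5,187.7],[362.5,194],[350,187.7]],.036).round(4))
print("tip",ray("top",[[311,188.5],[311,193.6],[311,198.7]],.001).round(4))
print("flat start far edge",ray("top",[[345,188.7],[345,199.9]],[.019]).round(4)if 0 else ray("top",[345,188.7],.019).round(4))
print("side tip",ray("side",[[306.8,253.5],[312.6,253.5]],.001).round(4))
print("side block rear top",ray("side",[[310.5,287.3],[320.5,287.3]],.018).round(4))
# intensity profile along the wedge in the top view for block edges
im=cv2.imread("pics/top0.png").astype(int).sum(2)
print("cols",im[191:197,306:368].mean(0).round().astype(int).tolist())
print("rows block",im[183:206,350:361].mean(1).round().astype(int).tolist())
print("rows slope",im[183:206,315:328].mean(1).round().astype(int).tolist())
print("rows mid",im[183:206,330:342].mean(1).round().astype(int).tolist())
E
```

```text
block top far/rear, near? [[ 0.6078 -0.3147  0.036 ]
 [ 0.589  -0.3145  0.036 ]
 [ 0.607  -0.2787  0.036 ]]
tip [[ 0.6119 -0.1683  0.001 ]
 [ 0.5963 -0.1684  0.001 ]
 [ 0.5809 -0.1685  0.001 ]]
flat start far edge [[ 0.6084 -0.2664  0.019 ]]
side tip [[ 0.5929 -0.1729  0.001 ]
 [ 0.6086 -0.175   0.001 ]]
side block rear top [[ 0.5792 -0.2993  0.018 ]
 [ 0.6043 -0.3026  0.018 ]]
cols [312, 314, 310, 305, 302, 383, 528, 624, 647, 649, 649, 650, 650, 651, 650, 649, 650, 650, 650, 651, 650, 652, 651, 650, 651, 651, 650, 650, 652, 650, 649, 647, 647, 646, 645, 644, 641, 631, 621, 617, 618, 620, 619, 608, 584, 586, 617, 627, 625, 624, 622, 621, 618, 612, 592, 512, 342, 237, 223, 222, 229, 277]
rows block [321, 321, 322, 322, 323, 389, 513, 586, 607, 608, 608, 608, 614, 626, 620, 556, 458, 395, 350, 328, 319, 317, 319]
rows slope [310, 308, 308, 310, 312, 381, 517, 600, 634, 650, 655, 657, 653, 651, 644, 612, 509, 367, 309, 306, 306, 307, 305]
rows mid [316, 313, 316, 316, 318, 358, 478, 582, 632, 647, 652, 653, 654, 654, 658, 655, 590, 454, 339, 308, 305, 306, 310]
```

```bash
python3 - <<'E'
from h import *
g=np.array([.591,-.298])
best=None
for y in(87,-93):
    j=robot.ik([*g,.079],[180,0,y]); print(y,j)
    k=robot.ik([.60,-.14,.079],[180,0,y+13.4]); print(k)
    if j is not None and (best is None or abs(j[5])<best[1]): best=(y,abs(j[5]))
y=best[0]; print("yaw",y)
robot.set_gripper(.062)
robot.move_pose([*g,.18],[180,0,y])
robot.line_to([*g,.079],vel=.12,guard=8)
robot.set_gripper(.0)
o=robot.observe(); print(o["time"],o["gripper_width"],o["tool_pos"],o["ft_force"])
shot("top","t1")
s=shot("side","s1")
t=cv2.imread("pics/t1.png")
cv2.imwrite("pics/c1.png",np.hstack([cv2.resize(t[130:270,120:380],(390,210)),cv2.resize(s[110:320,200:460],(390,315))[:210]]) if 0 else np.vstack([cv2.resize(t[140:260,120:380],(780,300)),cv2.resize(s[200:310,220:460],(780,300))]))
E
```

```text
87 [-38.05042408  21.06531509  -0.76586497  68.16881994   0.
  54.94957592]
[-25.27686872  13.49777224  -9.77362687  66.7286009    0.
  54.32313128]
-93 [ -38.05042408   21.06531509   -0.76586497   68.16881994    0.
 -125.05042408]
[ -25.27686872   13.49777224   -9.77362687   66.7286009     0.
 -125.67686872]
yaw 87
5.3417 0.027300328447515235 [ 0.59146241 -0.2983919   0.07998766] [-0.25254637  0.12474615  5.63355777]
```

View pics/c1.png

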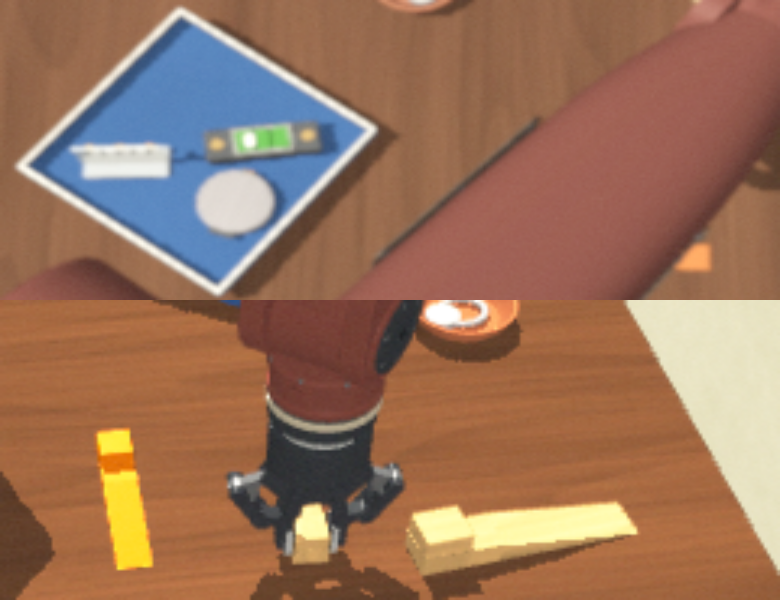

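```bash
cat >> h.py <<'E'
YAW=100.4; U=np.array([np.cos(np.radians(YAW)),np.sin(np.radians(YAW))]); F=np.array([.583,.060]); L=.127
def tcp_at(d): return F+U*(d-L)      # d: thin edge past the foot, m
E
python3 - <<'E'
from h import *
p=robot.observe()["tool_pos"]; P=tcp_at(-.055)
robot.line_to([p[0],p[1],.10],vel=.1); print(robot.observe()["ft_force"])
robot.line_to([*P,.10],vel=.12,rotation=[180,0,YAW])
robot.line_to([*P,.0795],vel=.04,guard=6)
o=robot.observe(); print(o["time"],o["tool_pos"],o["tcp_rot"],o["ft_force"])
t=shot("top","t2");s=shot("side","s2")
pts=[[*(tcp_at(-.055)+U*L),.001],[*F,.0],[*(F-U*.036),.033]]
print(proj("top",pts).round(1),proj("side",pts).round(1))
cv2.imwrite("pics/c2.png",np.vstack([cv2.resize(t[140:260,120:380],(780,300)),cv2.resize(s[130:270,200:420],(471,300))if 0 else cv2.copyMakeBorder(cv2.resize(s[130:270,200:420],(471,300)),0,0,0,309,0)]))
E
```

```text
[ 0.74554521 -0.25565311 -1.39471096]
7.95 [ 0.61561029 -0.11900696  0.07996686] [-1.79971721e+02 -2.20601703e-02  1.00389635e+02] [-0.03404829  0.38706702  3.34314178]
[[251.8 193.5]
 [233.3 196.5]
 [244.7 191.6]] [[296.3 208.3]
 [290.3 196.6]
 [294.5 196.3]]
```

View pics/c2.png

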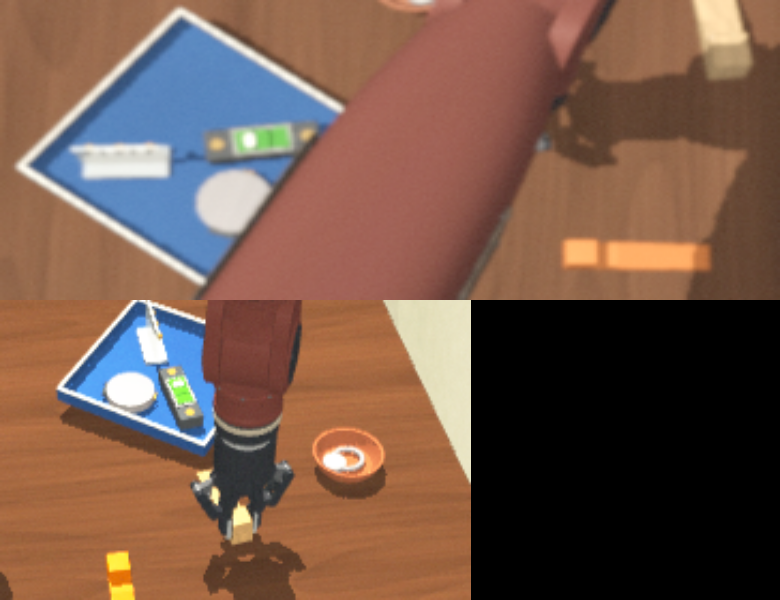

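```bash
cat >> h.py <<'E'
def bubble(n,im):
    """bubble offset (mm, + to the far corner) from the two brass screws of the level; None if hidden"""
    x0,y0,x1,y1=(180,178,240,216) if n=="top" else (262,150,310,202)
    S=4; c=cv2.resize(im[y0:y1,x0:x1],None,fx=S,fy=S,interpolation=cv2.INTER_CUBIC); h=cv2.cvtColor(c,cv2.COLOR_BGR2HSV)
    g=cv2.inRange(h,(40,80,80),(85,255,255)); 
    if (g>0).sum()<20*S*S: return None
    gc=np.argwhere(g>0).mean(0)[::-1]
    m=cv2.inRange(h,(12,70,120),(35,255,255))
    k,_,st,ce=cv2.connectedComponentsWithStats(m)
    q=[(st[i,4],ce[i]) for i in range(1,k) if st[i,4]>2*S*S and 6*S<np.linalg.norm(ce[i]-gc)<22*S]
    q=sorted(q,key=lambda a:-a[0])[:2]
    if len(q)<2: return ("noscrews",gc/S+[x0,y0])
    P=sorted([a[1] for a in q],key=lambda p:p[0] if n=="top" else p[1])   # P[0] far
    w=[ray(n,p/S+np.array([x0,y0])-.375,.048)[0] for p in P]
    d=np.linalg.norm(w[0]-w[1])*1e3; mid=(P[0]+P[1])/2; a=(P[0]-P[1])/d; b=np.array([-a[1],a[0]])
    s=np.arange(-17,17.1,.5); t=np.arange(-5,5.1,1)
    xy=(mid+s[:,None,None]*a+t[None,:,None]*b).astype(np.float32)
    pr=cv2.remap(c,xy[...,0],xy[...,1],cv2.INTER_LINEAR).min(2).mean(1).astype(float)
    v=np.clip(pr-(pr.min()+pr.max())/2,0,None); pk=s[np.argmax(pr)]; v[abs(s-pk)>8]=0
    return round((v*s).sum()/v.sum(),2),round(d,1),(np.array(P)/S+[x0,y0]).round(1).tolist()
E
python3 - <<'E'
from h import *
for n in("top","side"):
    for k in "012": 
        print(n,k,bubble(n,cv2.imread(f"pics/{n if k=='0' else n[0]}{k}.png")))
E
```

```text
top 0 (np.float64(12.11), np.float64(86.5), [[192.2, 197.6], [222.5, 193.9]])
top 1 (np.float64(12.11), np.float64(86.3), [[192.3, 197.7], [222.5, 194.0]])
top 2 (np.float64(11.85), np.float64(85.8), [[192.2, 197.7], [222.3, 193.9]])
side 0 (np.float64(15.34), np.float64(93.5), [[280.1, 163.3], [288.7, 182.2]])
side 1 (np.float64(15.17), np.float64(93.6), [[279.4, 163.4], [288.7, 182.2]])
side 2 (np.float64(15.22), np.float64(93.4), [[280.2, 163.3], [288.7, 182.2]])
```

```bash
python3 - <<'E'
from h import *
z=.0795
robot.line_to([*tcp_at(-.03),z],vel=.04,guard=8)
for d in(-.015,-.008,-.002,.004):
    hit=robot.line_to([*tcp_at(d),z],vel=.025,guard=7)
    o=robot.observe(); t=robot.grab_frame("top"); s=robot.grab_frame("side")
    print(d,hit,round(o["time"],2),o["tool_pos"].round(4),o["ft_force"].round(2),"fx",round(o["ft_force"][:2]@U,2),bubble("top",t),bubble("side",s))
    if hit: break
cv2.imwrite("pics/c3.png",np.hstack([cv2.resize(t[140:260,120:300],(450,300)),cv2.resize(s[140:220,240:333],(349,300))]))
E
```

```text
-0.015 False 9.57 [ 0.6089 -0.0795  0.0799] [ 0.66 -1.73  6.57] fx -1.82 (np.float64(0.53), np.float64(62.8), [[192.2, 197.7], [214.3, 196.2]]) (np.float64(15.23), np.float64(93.6), [[280.1, 163.3], [288.7, 182.2]])
-0.008 False 10.1 [ 0.6076 -0.0725  0.08  ] [ 0.12 -0.98  6.11] fx -0.98 ('noscrews', array([207.10880829, 195.27046632])) (np.float64(15.23), np.float64(93.5), [[280.1, 163.3], [288.7, 182.2]])
-0.002 False 10.59 [ 0.6066 -0.0671  0.08  ] [ 0.68 -3.92  6.24] fx -3.98 ('noscrews', array([205.95104439, 195.31168407])) (np.float64(15.19), np.float64(92.7), [[280.1, 163.2], [288.6, 181.9]])
0.004 False 11.08 [ 0.6055 -0.0612  0.08  ] [ 0.97 -4.22  5.72] fx -4.33 ('noscrews', array([204.20119705, 195.2946593 ])) (np.float64(15.04), np.float64(91.9), [[280.2, 163.1], [288.6, 181.7]])
```

View pics/c3.png

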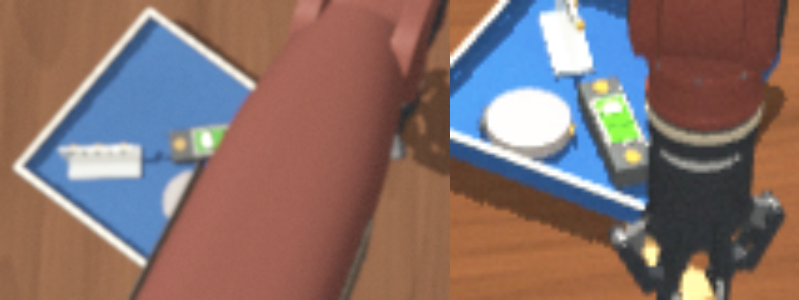

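```bash
cat > push.py <<'E'
import sys
from h import *
d,end,stop=[float(a) for a in sys.argv[1:4]]; z=.0795
while d<end-1e-6:
    d=min(d+.004,end)
    hit=robot.line_to([*tcp_at(d),z],vel=.02,guard=7); robot.pause(.1)
    o=robot.observe(); s=robot.grab_frame("side"); b=bubble("side",s)
    print(round(d,4),hit,round(o["time"],2),o["tool_pos"].round(4),"f",round(o["ft_force"][:2]@U,2),o["ft_force"][2].round(1),b)
    if hit or b is None or isinstance(b[0],str) or b[0]<stop: break
cv2.imwrite("pics/last.png",s)
E
python3 push.py .004 .028 10
```

```text
0.008 False 11.63 [ 0.6048 -0.0574  0.08  ] f -4.31 5.7 (np.float64(14.7), np.float64(90.8), [[280.1, 163.1], [288.5, 181.3]])
0.012 False 12.13 [ 0.6041 -0.0535  0.08  ] f -4.73 5.7 (np.float64(14.71), np.float64(90.7), [[280.0, 163.0], [288.6, 181.2]])
0.016 False 12.63 [ 0.6034 -0.0495  0.08  ] f -3.51 5.6 (np.float64(15.04), np.float64(90.8), [[280.0, 162.8], [288.6, 181.0]])
0.02 False 13.13 [ 0.6026 -0.0456  0.0799] f -5.05 5.5 (np.float64(15.17), np.float64(89.9), [[280.0, 162.8], [288.6, 180.8]])
0.024 False 13.63 [ 0.6019 -0.0417  0.08  ] f -4.42 5.3 (np.float64(14.98), np.float64(89.6), [[279.9, 162.6], [288.4, 180.6]])
0.028 False 14.13 [ 0.6012 -0.0377  0.08  ] f -5.03 5.6 (np.float64(15.05), np.float64(88.6), [[279.9, 162.6], [288.3, 180.4]])
```

```bash
python3 push.py .028 .056 10.5
```

```text
0.032 False 14.63 [ 0.6005 -0.0338  0.08  ] f -4.89 5.8 (np.float64(14.88), np.float64(88.2), [[279.9, 162.5], [288.0, 180.2]])
0.036 False 15.13 [ 0.5997 -0.0298  0.08  ] f -3.7 4.1 (np.float64(14.56), np.float64(87.3), [[279.9, 162.4], [287.6, 180.0]])
0.04 False 15.63 [ 0.599  -0.0259  0.0799] f -4.23 6.4 (np.float64(14.33), np.float64(86.4), [[279.9, 162.4], [287.3, 179.8]])
0.044 False 16.13 [ 0.5983 -0.0219  0.08  ] f -4.24 6.3 (np.float64(13.81), np.float64(85.8), [[279.8, 162.4], [287.1, 179.6]])
0.048 False 16.63 [ 0.5976 -0.018   0.08  ] f -4.4 5.1 (np.float64(11.08), np.float64(60.2), [[279.8, 162.3], [271.9, 173.6]])
0.052 False 17.13 [ 0.5969 -0.0141  0.08  ] f -4.88 5.5 (np.float64(10.13), np.float64(59.2), [[279.8, 162.2], [272.0, 173.4]])
```

```bash
cat > look.py <<'E'
import sys
from h import *
n=sys.argv[1]
robot.set_gripper(.06); p=robot.observe()["tool_pos"]
robot.line_to([p[0],p[1],.13],vel=.15)
q=p[:2]-U*.11
robot.line_to([*q,.13],vel=.2); robot.pause(.3)
for i in range(3):
    t=robot.grab_frame("top"); s=robot.grab_frame("side"); print(round(robot.observe()["time"],2),bubble("top",t),bubble("side",s)); robot.pause(.1)
print("released at",p)
cv2.imwrite(f"pics/t{n}.png",t);cv2.imwrite(f"pics/s{n}.png",s)
cv2.imwrite(f"pics/c{n}.png",np.hstack([cv2.resize(t[145:225,150:290],(490,280),interpolation=cv2.INTER_CUBIC),cv2.resize(s[140:220,250:335],(298,280),interpolation=cv2.INTER_CUBIC)]))
E
python3 look.py 4
```

```text
19.18 (np.float64(3.2), np.float64(84.4), [[190.8, 197.6], [220.2, 192.9]]) (np.float64(8.31), np.float64(85.5), [[279.7, 162.2], [288.3, 179.2]])
19.38 (np.float64(3.04), np.float64(84.2), [[190.8, 197.6], [220.2, 193.1]]) (np.float64(8.32), np.float64(85.4), [[279.8, 162.2], [288.3, 179.2]])
19.58 (np.float64(3.08), np.float64(84.3), [[190.8, 197.6], [220.2, 193.1]]) (np.float64(8.26), np.float64(85.5), [[279.8, 162.2], [288.3, 179.2]])
released at [ 0.5961889  -0.01350549  0.0790799 ]
```

View pics/c4.png

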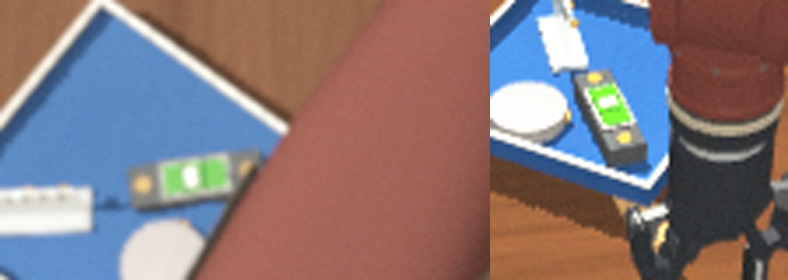

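```bash
python3 - <<'E'
from h import *
q=np.array([.5962,-.0135])-U*.18
robot.line_to([*q,.13],vel=.2); robot.pause(.2)
T=[]
for i in range(4):
    t=robot.grab_frame("top"); print(bubble("top",t)); T.append(t)
t=np.mean(T,0).astype(np.uint8); cv2.imwrite("pics/t5.png",t); print(robot.observe()["time"])
cv2.imwrite("pics/c5.png",cv2.resize(t[178:212,180:235],None,fx=12,fy=12,interpolation=cv2.INTER_CUBIC))
# profile along the level axis between screws, each channel
b=bubble("top",t); P=np.array(b[2])
for f in np.arange(.25,.76,.02):
    p=P[0]+(P[1]-P[0])*f; n=np.array([-(P[1]-P[0])[1],(P[1]-P[0])[0]])/np.linalg.norm(P[1]-P[0])
    c=np.mean([cv2.getRectSubPix(t,(1,1),tuple(map(float,p-.375+n*k)))[0,0].astype(float) for k in(-2,-1,0,1,2)],0)
    print(round(-(f-.5)*b[1],1),c.round().astype(int).tolist(),end=" ")
E
```

```text
(np.float64(3.91), np.float64(85.9), [[190.8, 197.6], [220.8, 193.4]])
(np.float64(3.87), np.float64(85.9), [[190.8, 197.6], [220.8, 193.4]])
(np.float64(3.89), np.float64(85.9), [[190.8, 197.6], [220.8, 193.4]])
(np.float64(3.93), np.float64(85.9), [[190.8, 197.6], [220.8, 193.4]])
20.5833
21.5 [119, 219, 145] 19.8 [112, 219, 139] 18.0 [109, 219, 137] 16.3 [110, 218, 137] 14.6 [114, 218, 140] 12.9 [126, 218, 149] 11.2 [153, 222, 173] 9.4 [190, 231, 204] 7.7 [222, 243, 233] 6.0 [242, 252, 249] 4.3 [248, 254, 252] 2.6 [244, 253, 251] 0.9 [234, 249, 245] -0.9 [205, 235, 222] -2.6 [169, 221, 189] -4.3 [129, 207, 152] -6.0 [106, 197, 130] -7.7 [96, 194, 120] -9.4 [101, 204, 126] -11.2 [106, 212, 132] -12.9 [109, 216, 136] -14.6 [110, 217, 136] -16.3 [110, 217, 136] -18.0 [111, 217, 137] -19.8 [114, 217, 139] -21.5 [120, 215, 145]
```

View pics/c5.png

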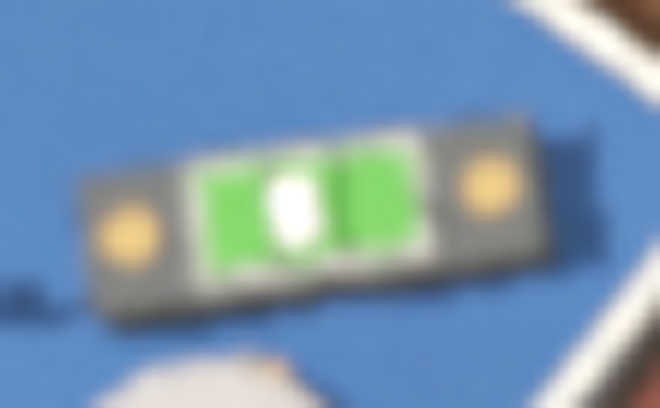

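```bash
python3 - <<'E'
from h import *
q=tcp_at(.052)
robot.line_to([*q,.13],vel=.2); robot.line_to([*q,.0795],vel=.1,guard=10)
robot.set_gripper(0.); a=robot.observe()
h=robot.line_to([*tcp_at(.0573),.0795],vel=.015,guard=7); robot.pause(.3); o=robot.observe()
print(h,a["tool_pos"],o["tool_pos"],a["ft_force"],o["ft_force"],o["gripper_width"])
robot.set_gripper(.06); p=robot.observe()["tool_pos"]; print(p)
robot.line_to([p[0],p[1],.13],vel=.15); robot.line_to([*(p[:2]-U*.185),.13],vel=.2); robot.pause(.5)
T=[]
for i in range(4):
    t=robot.grab_frame("top"); s=robot.grab_frame("side"); print(bubble("top",t),bubble("side",s)); robot.pause(.1); T.append(t)
t=np.mean(T,0).astype(np.uint8); cv2.imwrite("pics/t6.png",t); print(robot.observe()["time"])
cv2.imwrite("pics/c6.png",np.hstack([cv2.resize(t[178:212,180:220],None,fx=10,fy=10,interpolation=cv2.INTER_CUBIC),cv2.resize(s[140:220,250:340],(382,340),interpolation=cv2.INTER_CUBIC)]))
E
```

```text
False [ 0.59728418 -0.01395716  0.08054324] [ 0.59641497 -0.00939104  0.08051095] [ 0.68342598 -0.265652    5.09545405] [ 0.7148043  -3.81311533  5.68892053] 0.02738446479848473
[ 0.5953083  -0.00832613  0.07914789]
(np.float64(0.67), np.float64(86.3), [[190.5, 197.8], [220.7, 193.3]]) (np.float64(5.52), np.float64(85.3), [[279.8, 162.1], [288.2, 179.0]])
(np.float64(0.73), np.float64(86.3), [[190.5, 197.8], [220.7, 193.3]]) (np.float64(5.52), np.float64(85.5), [[279.8, 162.1], [288.2, 179.1]])
(np.float64(0.63), np.float64(86.4), [[190.5, 197.8], [220.7, 193.3]]) (np.float64(5.51), np.float64(85.4), [[279.8, 162.1], [288.1, 179.0]])
(np.float64(0.67), np.float64(86.3), [[190.5, 197.8], [220.7, 193.3]]) (np.float64(5.52), np.float64(85.4), [[279.8, 162.1], [288.2, 179.0]])
26.7583
```

View pics/c6.png

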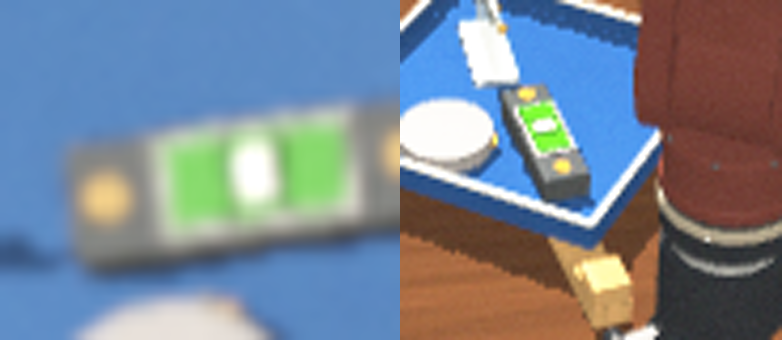

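```bash
python3 -c "
from h import *
print(bubble('top',robot.grab_frame('top')),robot.observe()['time']); robot.job_done()"
```

```text
(np.float64(0.7), np.float64(86.3), [[190.5, 197.7], [220.7, 193.3]]) 26.8083
the job is handed in; nothing more can be done
```

I gripped the smaller pale wedge by its block, slid it thin end first under the tray's low corner, and eased it in until the bubble was centred. I handed it in at about 27 s of the 54 s allowed. The hand-in gave no verdict.

**How it went:** I pushed in 4 mm steps, and the steady push force stayed at about 4–5 N. With the bubble at +3.9 mm I let go, backed off to check, then gripped again and pushed about 5 mm more. The bubble was off-centre to the high side (over 4 mm) for most of the push, with the wedge already bearing the corner.

**Last checks:**
- **Bubble:** +0.7 mm from the top camera, steady over five pictures, and it sits evenly between the two lines.
- **Wedge:** it lies under the low corner, in line with the diagonal. Its thin edge is about 60 mm past the foot, judged from the push distance.
- **Tray:** I estimate it slid less than 1 mm; the shift seen in the pictures matches it simply rocking up.
- **Robot:** the gripper was open and about 185 mm clear of the wedge.

**Disagreement:** the side camera's number, taken from the level's screws, read +5.5 mm. I put that down to its slanted view of a bubble that seems to stand above the screws. In the same picture the bubble looks centred in its window, so I trusted the top view.

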